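# Set a veneered sample in the bench screw press

## Task

Gently push the veneered sample board along the press bed until its end is fully home against the steel stop. Then wind the crank clockwise until the press plate just touches the board, and from that first touch add half a turn more and no further, so the veneer is held firm but not crushed. Let go of the crank and leave the things around the press alone.

Things in the scene. Friction and masses are not known exactly. Their poses are not given: they have to be found in the camera images.
- press: Fixed bench screw press: two steel columns and a green crosshead (52 x 180 mm, top 173 mm above the table) over an aluminium bed. Origin on the table under the vertical screw axis. x points along the bed the way the board is pushed in (to the stop), z up. Dark side rails 30 mm high, 58 to 84 mm either side of the x axis, run from x = -195 to +75 mm.
- bed: Aluminium bed, 250 x 112 x 24 mm; origin at its underside under the screw axis, axes as the press's. Packed to a different height each time (underside 0 to 8 mm above the table). The board rests on its flat top, 24 mm above this origin, led by two guide strips (10 mm high, inner faces 84 mm apart, x = -60 to +45 mm).
- stop: Fixed dark steel stop block at the far end of the bed, 14 mm (x) x 84 mm (y) x 46 mm high; origin at the centre of its underside, axes as the press's; the face that the board must touch is 7 mm from the origin towards -x.
- board: Veneered wooden board, loose, 180 mm (x) x 80 mm (y) x 24 mm, about 0.3 kg, dark on top; origin at the centre of its underside. It lies on the bed between the guides, 30 to 70 mm short of the stop; its +x end goes in under the press, its -x end sticks out and can be pushed. When home its -x end lies 135 mm before the screw axis.
- knob_mid (a point): Middle of the upright black crank knob (round, 24 mm diameter, 46 mm tall, spinning freely on its own pin) on the end of the steel crank arm, 70 mm from the screw axis. The arm's top is 26 mm below this point. The crank turns the press's nut and stays at this height; only the 18 mm screw moves up and down through its hub (its end starts level with this point, and sinks).
- crank (a joint): Crank angle, rad; 0 at the start; grows clockwise seen from above, lowering the round steel press plate 2.55 mm per rad. Stays where left. First touch comes 0.5 to 1 turn from the start, varying with the packing. Pull at the knob: about 7 N while free; at first touch it steps up by 3 N (sprung plate, 85 N), then rises 3 N more over the next half turn (plate then about 165 N).
- can: Closed tin of finish, 100 mm diameter, 115 mm tall; bystander. Origin at the centre of its underside.
- sander: Cork sanding block 110 x 65 x 28 mm; bystander. Origin at the centre of its underside.
- brush: Flat brush lying on the bench; bystander.
- cup: White plastic cup 72 mm diameter, 80 mm tall; bystander. Origin at the centre of its underside.
There are look-alikes about, which are no part of the job. What is meant by the stop is not purple, and is the larger of those in its own colour. There is more than one size of the board; the job needs the larger.

How it is judged:
By the outcome, as a careful person would: the job done as asked, in the order asked, and still so for the second after the job is handed in, with the robot touching nothing.
It also fails if it takes over 72 s, if anything falls off the work surface, if the arm or the gripper's body presses on something with over 40 N, if the wrist force passes 120 N, or if a joint passes its speed limit or range.

## Robot

A 6-joint arm with a two-finger parallel gripper is mounted at the origin on the work surface. World frame = base frame: x ahead of the robot, y to its left, z up, the work surface at z = 0. Lengths are in mm, angles in rad, forces in N, time in s.
With the tool pointing down it reaches from about 300 to 750 mm from the base axis. Payload 8.5 kg.
Tool frame: the origin (TCP) lies midway between the tips of the shut fingers; the grasp point (between the pads) lies 19 mm behind it; z points along the fingers, y is the line along which they close (so a half turn about z gives the same grasp; the last joint's range is limited). The gripper opens to 88 mm and grips with 3 to 60 N. Pads are 18 mm wide; open, the fingers measure 123 mm over their backs; the gripper's body (75 mm by 187 mm) begins 45 mm behind the grasp point.
Start: joints at [-1.351, 0.381, 1.297, -0, 1.464, -0.215], TCP at [231.668, -498.809, 238.748] pointing down, gripper open.
Joint ranges: [-3.11, 3.11], [-0.89, 2.33], [0.22, 2.48], [-1.42, 4.56], [0.17, 2.85], [-2.88, 2.88]. Speed limits (rad/s): [2.39, 2.39, 3.14, 3.14, 3.14, 3.14].

## Interface

Orientations are given as a unit quaternion [x, y, z, w].
In Python, from rig import monitor, snapshot, camera_model, ctrl, boxes_of gives the robot as it stands. The module is installed in compiled form; this text tells all that it offers.
- The arm moves only by the tool carry_out, never from a script. Its argument "commands" is a list of rows, each a list of 4 numbers: the shift along the tool's x, y, z in m, then the turn about the tool's z in rad. A call has 1 to 10 rows; each row shifts and turns the commanded pose from where the row before left it, along the tool's axes as they then stand; what a row does not reach is not made up. A row lasts 1/8 s, in which the tool goes at most 62.5 mm and 10.7 degrees, less where a joint would pass 70% of its speed; a pose out of reach is approached as far as the arm can. A call is refused whole if a number of a shift passes 0.0625 or a number of a turn 0.188, either way. A call with a gripper value outside its range is refused whole. "gripper" is the opening, from -1 (shut) to 1 (fully open), set as the call begins (left out, the last holds). The fingers move at their own pace and stop on an object; "force" is the grip in N (left out, the last holds). Time passes only in rows, so rows that do not move let the fingers close. It gives the time, the measured TCP pose, the force, the opening and the grip force at its end, in the units of the state.
- monitor.get_state(): the state, without advancing time (a new reading comes with each control period).
- snapshot(name): name is "scene" or "top" or "wrist"; returns the picture (384x512x3 uint8, blue, green, red); there is no depth.
- camera_model(name): a dict with "camera_matrix" (3x3 intrinsics, pixels), "pose" (4x4, takes a point from camera to world coordinates). Camera axes: x right, y up, looking along -z (the intrinsics and any distortion apply to the point x, -y, -z); pixel columns grow to the right and rows downward; lengths in mm; the calibration is good to about 2 mm. The wrist camera is an equidistant fisheye: a pixel r from the principal point sees the ray r / f radians off the axis. A picture is of the moment at which its call begins: read the wrist's pose just before it. camera_model takes no time and is no camera call; for the wrist camera it gives the pose at the moment of the call.
- ctrl.finish_job(): hands the job in; it is judged then, once.
Trained networks look in the newest picture that a camera, given by its name, has taken for a name from the list of things; names that differ only in an ending like _2 or _b are one class to them, and where a whole thing is asked for, a point or a joint stands for the part that bears it (a point fixed in the world has none). Each returns a list of dicts, best first, with "score" (0 to 1); they miss things now and then, are a little off and sometimes report something else, mostly with a low value. They report only what shows in the picture. A call takes as long as a camera call. They do not tell look-alikes from the thing itself.
- boxes_of(camera, label): "position" ([column, row] as shares, 0 to 1, of the picture: columns of its width, rows of its height, amid what is visible of it).
The state is a dict: "clock": time; "qpos": joint angles; "qvel": joint speeds; "joint_torque": joint torques, N m; "tcp_pos": TCP position; "tool_rot": TCP orientation; "wrist_force": force on the tool from outside, world axes, zero at the start; "torque": the same for the moment, N m; "opening": finger opening in mm; "grip_force": force on a finger pad.
Only numpy, scipy, OpenCV 4.12 (cv2) and the standard library are available. Lean on these libraries where they do the work, as an engineer would, in place of code of your own. Each camera call takes 0.05 s, during which the arm holds its last target. There are 200 camera calls.

## Working session

There is one attempt and no reset: what is moved stays moved. The work goes in short steps, Python scripts to look and compute and a tool call to move; the robot and the scene stay as the last step left them, time stands still between calls to the robot, and variables do not carry over. Pictures are saved under pics/ and viewed, at most 10 in all, crops included, and the job is handed in when it is done.

Besides the shell and the picture viewer there is one more tool, called after ">>>" as name(argument=value, ...), one argument or row to a line, values as JSON. carry_out: Moves the arm, as the interface text tells. Its arguments: {"type":"object","properties":{"commands":{"type":"array"},"gripper":{"type":"number"},"force":{"type":"number"}},"required":["commands"]}

```bash
mkdir -p pics; ls; python3 - <<'E'
from rig import monitor, snapshot, camera_model, ctrl, boxes_of
import cv2, numpy as np
for c in ("scene","top"):
    im=snapshot(c); cv2.imwrite(f"pics/{c}0.png",im)
    m=camera_model(c); print(c,np.round(m["camera_matrix"],1).tolist(),np.round(m["pose"],3).tolist(), m.keys())
    for l in ("press","bed","stop","board","knob_mid","can","sander","brush","cup"):
        print(l,[(round(d["position"][0]*512),round(d["position"][1]*384),round(d["score"],2)) for d in boxes_of(c,l)])
s=monitor.get_state(); print(s)
E
```

```text
pics
scene [[435.4, 0.0, 248.9], [0.0, 435.4, 189.7], [0.0, 0.0, 1.0]] [[-0.715, -0.5, 0.489, 1022.909], [0.699, -0.507, 0.504, 608.654], [-0.004, 0.702, 0.712, 914.892], [0.0, 0.0, 0.0, 1.0]] dict_keys(['camera_matrix', 'pose'])
press [(225, 225, 0.79), (247, 188, 0.52)]
bed [(240, 252, 0.7)]
stop [(300, 277, 0.92), (199, 293, 0.82)]
board [(246, 166, 0.98), (213, 199, 0.97)]
knob_mid [(264, 170, 0.74)]
can [(381, 275, 0.6), (250, 187, 0.15)]
sander [(181, 158, 0.72)]
brush [(274, 340, 0.93), (216, 202, 0.17)]
cup [(111, 195, 0.88), (381, 275, 0.72), (215, 200, 0.6)]
top [[421.1, 0.0, 250.3], [0.0, 421.1, 194.2], [0.0, 0.0, 1.0]] [[-0.015, 0.985, -0.172, 290.476], [-1.0, -0.016, -0.004, 45.521], [-0.006, 0.172, 0.985, 1429.021], [0.0, 0.0, 0.0, 1.0]] dict_keys(['camera_matrix', 'pose'])
press [(242, 184, 0.94)]
bed [(261, 202, 0.81)]
stop [(186, 195, 0.65), (219, 181, 0.54)]
board [(295, 250, 0.75), (269, 195, 0.71)]
knob_mid []
can [(140, 233, 0.91)]
sander [(351, 218, 0.95)]
brush [(171, 157, 0.86)]
cup [(340, 139, 0.64)]
{'clock': 1.0, 'qpos': array([-1.35129635e+00,  3.80570615e-01,  1.29741325e+00,  4.62932021e-06,
        1.46362159e+00, -2.15279631e-01]), 'qvel': array([-0.00015573, -0.00081301, -0.00019194,  0.00023744, -0.00022145,
       -0.00118953]), 'joint_torque': array([ 8.57980285e-05, -4.37804890e+01, -2.24733514e+01,  7.14006065e-02,
        3.13172874e-02, -3.32243545e-06]), 'tcp_pos': array([ 231.66798805, -498.79439185,  238.75971261]), 'tool_rot': array([ 9.76463800e-01,  2.15681355e-01,  2.28786777e-06, -6.40469084e-06]), 'wrist_force': array([ 0.47656279,  0.18031539, -0.1028332 ]), 'torque': array([ 0.01192596,  0.01974476, -0.03410294]), 'grip_force': 0.0, 'opening': 87.78551780860353}
```

```bash
python3 - <<'E'
import cv2
a=cv2.imread("pics/scene0.png")[90:384,60:452]; b=cv2.imread("pics/top0.png")[100:300,100:400]
cv2.imwrite("pics/a.png",cv2.resize(a,None,fx=2,fy=2,interpolation=cv2.INTER_CUBIC))
cv2.imwrite("pics/b.png",cv2.resize(b,None,fx=2.66,fy=2.66,interpolation=cv2.INTER_CUBIC))
E
```

```text
(no output)
```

View pics/a.png

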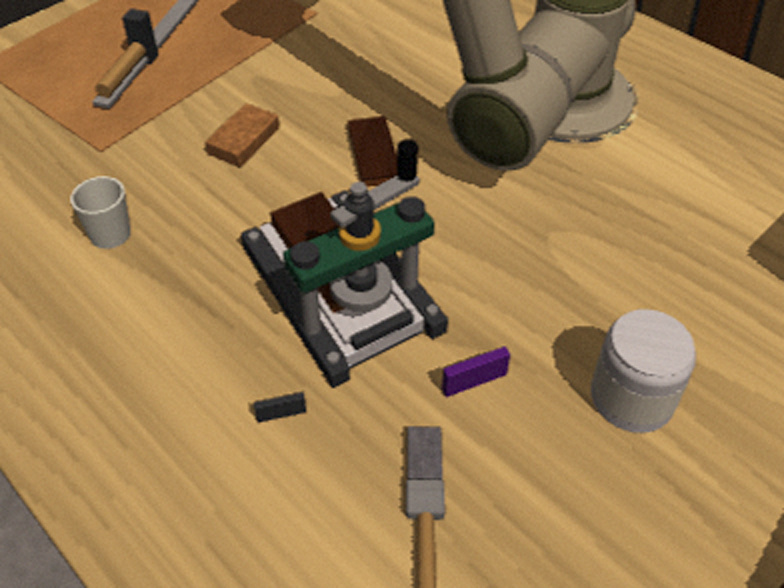

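View pics/b.png

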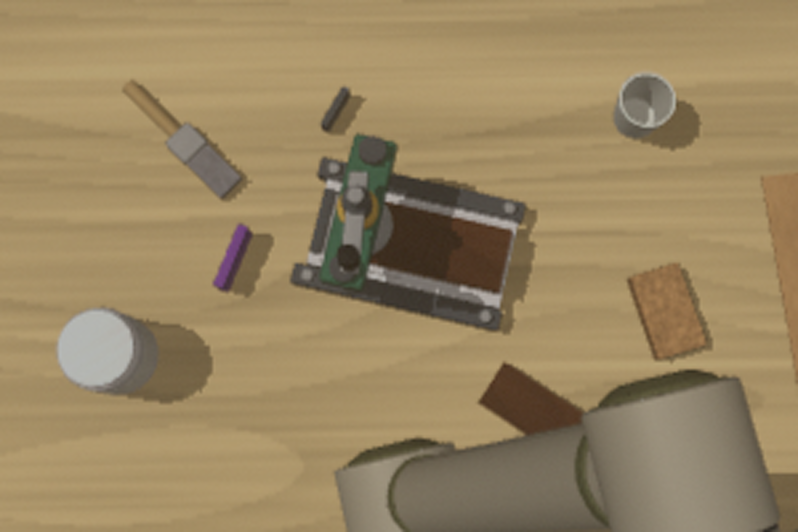

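The scene view shows the press in the middle. The dark stop is on the bed near scene pixel (250,254). The large board is between the guides and the small look-alike board is loose near (246,165). The knob is at scene (263,170) and top (230,197). In the top view, press +x points left, which is world +y. The purple block and the small dark block are decoys.

```bash
cat > h.py <<'E'
import numpy as np, cv2
from scipy.optimize import least_squares
from rig import monitor, snapshot, camera_model, boxes_of
def proj(c,P):
    m=camera_model(c); K=m["camera_matrix"]; T=np.linalg.inv(m["pose"])
    q=np.asarray(P,float)@T[:3,:3].T+T[:3,3]; u=np.stack([q[...,0],-q[...,1],-q[...,2]],-1)@K.T
    return u[...,:2]/u[...,2:]
def W(p,P):  # p = x,y,yaw
    c,s=np.cos(p[2]),np.sin(p[2]); P=np.atleast_2d(np.asarray(P,float))
    return np.c_[p[0]+c*P[:,0]-s*P[:,1], p[1]+s*P[:,0]+c*P[:,1], P[:,2]]
top=lambda x,y:(100+x/2.66-.3,100+y/2.66-.3)
sc=lambda x,y:(60+x/2-.25,90+y/2-.25)
E
python3 - <<'E'
from h import *
# rail bolts top; p=[x,y,yaw,d, knobx,knoby,knobz]
tb=np.array([top(333,168),top(510,208),top(486,315),top(307,274)])
sb=np.array([sc(334,360),sc(253,236),sc(434,312)])
def f(v):
    d=v[3]; B=np.array([[75-d,71,32],[-195+d,71,32],[-195+d,-71,32],[75-d,-71,32]])
    w=W(v[:3],B)
    cap=W(v[:3],[[0,v[7],173],[0,-v[7],173]])
    return np.r_[(proj("top",w)-tb).ravel(),(proj("scene",w[[0,1,3]])-sb).ravel(),
      (proj("scene",cap)-np.array([sc(306,262),sc(411,217)])).ravel(),
      (proj("top",v[4:7])-np.array(top(347,257))),(proj("scene",v[4:7])-np.array(sc(407,160)))]
# sb order: +x +y end(334,360)?, -x+y (253,236), +x -y (434,312)
r=least_squares(f,[300,50,1.35,15,280,0,220,70]); v=r.x
print(np.round(v,3)); print(np.round(r.fun,1))
k=v[4:6]-v[:2]; c,s=np.cos(v[2]),np.sin(v[2]); print("knob in press",c*k[0]+s*k[1],-s*k[0]+c*k[1],np.hypot(*k))
np.save("press.npy",v)
# draw predicted board end lines for x=-165..-205 at z=52 on top picture
im=cv2.resize(cv2.imread("pics/top0.png")[150:240,200:320],None,fx=6,fy=6,interpolation=cv2.INTER_CUBIC)
for x in range(-205,-160,10):
    q=(proj("top",W(v,[[x,-40,52],[x,40,52]]))-[200,150]+.5)*6-.5
    cv2.line(im,*[tuple(int(a) for a in t) for t in q],(0,255,255) if x!=-185 else (0,0,255),1)
for z in (45,):
    q=(proj("top",W(v,[[45,-40,z],[45,40,z]]))-[200,150]+.5)*6-.5
    cv2.line(im,*[tuple(int(a) for a in t) for t in q],(255,255,0),1)
cv2.imwrite("pics/c.png",im)
E
```

```text
[565.955  99.705   1.763  22.114 492.218 108.313 240.422 -72.531]
[ -0.5  45.9  -1.2  17.1  -1.4 -63.1   1.2 -34.3  44.6 -36.5  17.  -10.2
 -37.2  25.6   5.8   3.6 -10.2 -12.   -0.2   0.2  -0.2  -0. ]
knob in press 22.548021890110686 70.73120774355458 74.23824513024796
```

View pics/c.png

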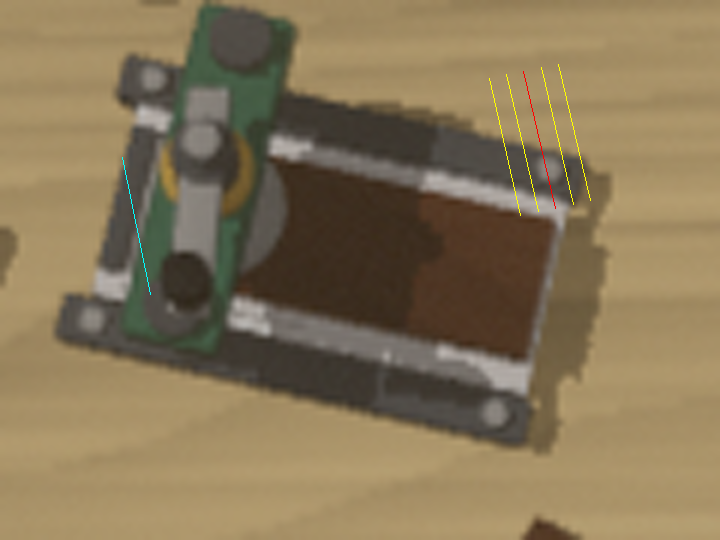

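```bash
python3 - <<'E'
from h import *
tb=np.array([top(333,168),top(510,208),top(486,315),top(307,274)])
sb=np.array([sc(334,360),sc(253,236),sc(434,312)])
def f(v):
    d=v[3]; B=np.array([[75-d,-71,32],[-195+d,-71,32],[-195+d,71,32],[75-d,71,32]])
    w=W(v[:3],B); cap=W(v[:3],[[0,-v[7],v[8]],[0,v[7],v[8]]])
    return np.r_[(proj("top",w)-tb).ravel(),(proj("scene",w[[0,1,3]])-sb).ravel(),
      (proj("scene",cap)-np.array([sc(306,255),sc(411,208)])).ravel(),
      (proj("top",v[4:7])-np.array(top(347,257))),(proj("scene",v[4:7])-np.array(sc(407,160)))]
r=least_squares(f,[560,100,1.35,15,500,100,220,70,180]); v=r.x
print(np.round(v,3)); print(np.round(r.fun,1))
k=v[4:6]-v[:2]; c,s=np.cos(v[2]),np.sin(v[2]); print("knob in press",c*k[0]+s*k[1],-s*k[0]+c*k[1],np.hypot(*k))
np.save("press.npy",v)
im=cv2.resize(cv2.imread("pics/top0.png")[150:240,200:320],None,fx=6,fy=6,interpolation=cv2.INTER_CUBIC)
def L(P,col):
    q=(proj("top",W(v,P))-[200,150]+.5)*6-.5
    cv2.polylines(im,[q.astype(int)],False,col,1)
for x in range(-205,-160,10): L([[x,-40,52],[x,40,52]],(0,255,255) if x!=-185 else (0,0,255))
L([[45,-42,74],[45,42,74],[59,42,74],[59,-42,74],[45,-42,74]],(255,255,0))
L([[26,-90,173],[26,90,173],[-26,90,173],[-26,-90,173],[26,-90,173]],(255,0,255))
cv2.imwrite("pics/d.png",im)
E
```

```text
[561.205 100.621   1.33   18.065 492.218 108.313 240.422  70.628 167.677]
[-1.   0.2 -0.4  0.  -0.2  0.5 -1.1  0.5 -0.1 -0.4 -0.5 -0.1 -0.8 -0.6
 -0.4 -0.3 -0.2  0.3 -0.2  0.2 -0.2 -0. ]
knob in press -8.955506740023031 68.834528471422 69.41464838817241
```

View pics/d.png

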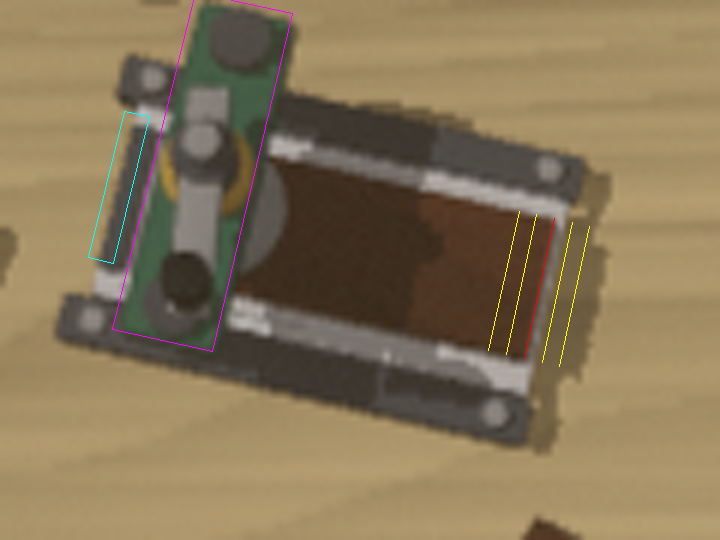

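The overlay fits to about 3 mm. The board's -x end is at press x ≈ -184, so it has about 49 mm to travel. Knob mid is at about (492,108,240).

>>> carry_out(
  commands=[
    [0,0,0,-0.179],
    [0,0,0,-0.179],
    [0,0,0,-0.179],
    [0,0,0,-0.179],
    [0,0,0,-0.179],
    [0.04,0.018,0,0],
    [0.048,0.02,0,0],
    [0.048,0.02,0,0],
    [0.048,0.02,0,0],
    [0.048,0.02,0,0],
  ],
  gripper=-1,
  force=10,
)

```text
clock: 2.25
tcp_pos: [383.0, -295.5, 238.9]
tool_rot: [0.787, 0.617, 0.0, 0.0]
wrist_force: [0.5, 0.4, 0.3]
opening: 0.6
grip_force: 0.0
```

>>> carry_out(
  commands=[
    [0.048,0.02,0.02,0],
    [0.048,0.02,0.03,0],
    [0.048,0.02,0.03,0],
    [0.048,0.018,0.03,0],
    [0.006,0,0.03,0],
    [0,0,0.03,0],
    [0,0,0,0],
  ],
)

```text
clock: 3.12
tcp_pos: [504.5, -122.7, 67.4]
tool_rot: [0.787, 0.617, -0.001, -0.002]
wrist_force: [0.3, -0.2, 0.9]
opening: 0.4
grip_force: 0.0
```

```bash
cat >> h.py <<'E'
def press(P):
    v=np.load("press.npy"); c,s=np.cos(v[2]),np.sin(v[2]); d=np.asarray(P)-np.r_[v[:2],0]
    return np.round([c*d[0]+s*d[1],-s*d[0]+c*d[1],d[2]],1)
def st():
    s=monitor.get_state(); q=s["tool_rot"]
    print("t",round(s["clock"],2),"press",press(s["tcp_pos"]),"xang",round(2*np.arctan2(q[1],q[0]),4),"F press",press(s["wrist_force"]+np.r_[np.load("press.npy")[:2],0]),"open",round(s["opening"],1),round(s["grip_force"],1))
    return s
E
python3 - <<'E'
from h import *
st(); im=snapshot("wrist"); cv2.imwrite("pics/w.png",im)
E
```

```text
t 3.12 press [-230.4    1.9   67.4] xang 1.3301 F press [-0.1 -0.4  0.9] open 0.4 0.0
```

View pics/w.png

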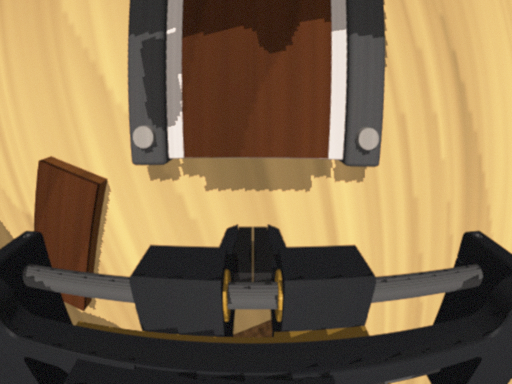

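The wrist view shows the fingers (column 252) in line with the board's end, which is centred at column 257 between the rails. Next I go down and push.

>>> carry_out(
  commands=[
    [0,0.001,0.015,0],
    [0,0.001,0.014,0],
    [0.012,0,0,0],
    [0.012,0,0,0],
    [0.006,0,0,0],
    [0.005,0,0,0],
    [0.005,0,0,0],
    [0.005,0,0,0],
    [0.005,0,0,0],
    [0.005,0,0,0],
  ],
)

```text
clock: 4.42
tcp_pos: [520.4, -70.1, 39.8]
tool_rot: [0.787, 0.617, -0.0, 0.0]
wrist_force: [-0.7, -1.7, 2.6]
opening: 0.1
grip_force: 1.2
```

>>> carry_out(
  commands=[
    [0.005,0,0,0],
    [0.005,0,0,0],
    [0.004,0,0,0],
    [0.003,0,0,0],
    [0.003,0,0,0],
    [0.002,0,0,0],
  ],
)

```text
clock: 5.18
tcp_pos: [525.5, -48.8, 39.7]
tool_rot: [0.787, 0.617, -0.0, -0.0]
wrist_force: [-1.5, -2.3, 1.7]
opening: 0.7
grip_force: 1.3
```

```bash
python3 - <<'E'
from h import *
st()
E
```

```text
t 5.17 press [-153.6   -0.9   39.7] xang 1.3298 F press [-2.6  0.9  1.7] open 0.7 1.3
```

>>> carry_out(
  commands=[
    [0.0015,0,0,0],
    [0.0015,0,0,0],
    [0.001,0,0,0],
    [0.001,0,0,0],
  ],
)

```text
clock: 5.68
tcp_pos: [526.7, -44.0, 39.7]
tool_rot: [0.787, 0.617, -0.0, -0.0]
wrist_force: [-0.8, -2.5, 1.9]
opening: 0.4
grip_force: 1.2
```

>>> carry_out(
  commands=[
    [0.001,0,0,0],
    [0.001,0,0,0],
    [0.001,0,0,0],
  ],
)

```text
clock: 6.05
tcp_pos: [527.2, -42.2, 39.8]
tool_rot: [0.787, 0.617, -0.001, 0.001]
wrist_force: [-4.3, -12.1, 2.2]
opening: 0.3
grip_force: 6.8
```

```bash
python3 - <<'E'
from h import *
st(); im=snapshot("wrist"); snapshot("top"); cv2.imwrite("pics/w2.png",np.hstack([im[:,:,:],cv2.resize(snapshot("top")[150:240,200:320],None,fx=2.4,fy=4.2667)]))
E
```

```text
t 6.05 press [-146.8   -0.9   39.8] xang 1.3303 F press [-12.8   1.3   2.2] open 0.3 6.8
```

>>> carry_out(
  commands=[
    [0.0005,0,0,0],
    [0,0,0,0],
  ],
)

```text
clock: 6.45
tcp_pos: [527.2, -42.1, 39.8]
tool_rot: [0.787, 0.617, -0.001, 0.001]
wrist_force: [-3.9, -12.6, 2.5]
opening: 0.4
grip_force: 6.4
```

```bash
python3 - <<'E'
from h import *
st()
E
```

```text
t 6.45 press [-146.8   -0.9   39.8] xang 1.3301 F press [-13.2   0.8   2.5] open 0.4 6.4
```

View pics/w2.png

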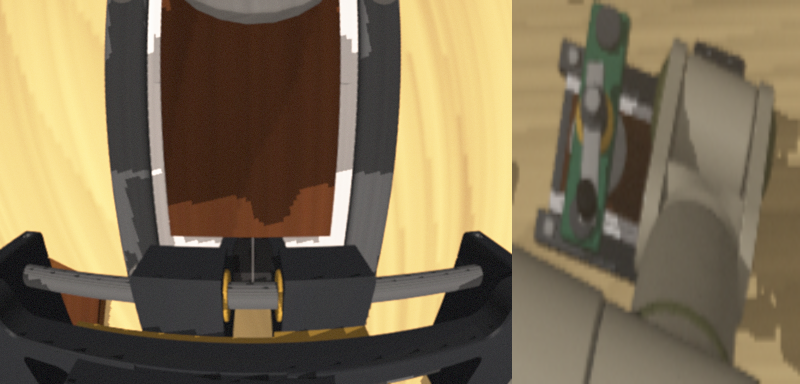

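The board is square and home: it meets the stop in the top view, and the force is steady at 13 N with no more travel. Now I back off and go up to above the knob.

>>> carry_out(
  commands=[
    [-0.02,0,0,0],
    [-0.03,0,-0.03,0],
    [0,0,-0.055,0],
    [0,0,-0.055,0],
    [0,0,-0.055,0],
    [0,0,-0.055,0],
    [0.04,-0.018,0,0],
    [0.05,-0.018,0,0],
    [0.05,-0.018,0,0],
    [0.047,-0.016,0,0],
  ],
)

```text
clock: 7.7
tcp_pos: [491.6, 111.1, 289.6]
tool_rot: [0.787, 0.617, 0.0, -0.001]
wrist_force: [0.6, -0.4, -0.3]
opening: 0.4
grip_force: 0.0
```

>>> carry_out(
  commands=[
    [0,0,0,0],
    [0,0,0,0],
    [0,0,0,0],
  ],
  gripper=0.18,
  force=40,
)

```text
clock: 8.07
tcp_pos: [492.4, 108.1, 289.6]
tool_rot: [0.787, 0.616, -0.0, -0.0]
wrist_force: [-0.6, -0.1, -0.1]
opening: 28.4
grip_force: 0.0
```

```bash
python3 - <<'E'
from h import *
st(); m=camera_model("wrist"); im=snapshot("wrist"); K=m["camera_matrix"]
v=np.load("press.npy")
def fp(P):
    T=np.linalg.inv(m["pose"]); q=T[:3,:3]@P+T[:3,3]; d=np.array([q[0],-q[1],-q[2]]); th=np.arctan2(np.hypot(d[0],d[1]),d[2]); n=d[:2]/np.hypot(*d[:2]); return K[0,0]*th*n+K[:2,2]
for z in (217,263):
    p=fp(np.r_[v[4:6],z]); print(p); cv2.circle(im,tuple(p.astype(int)),4,(0,0,255),1)
cv2.imwrite("pics/w3.png",im)
print([(round(d["position"][0]*512),round(d["position"][1]*384),round(d["score"],2)) for d in boxes_of("wrist","knob_mid")])
E
```

```text
t 8.07 press [ -9.1  68.6 289.6] xang 1.3284 F press [-0.3  0.5 -0.1] open 28.4 0.0
[251.57263194 198.71515528]
[251.26312332 222.33196484]
[(255, 214, 0.6), (305, 212, 0.43)]
```

View pics/w3.png

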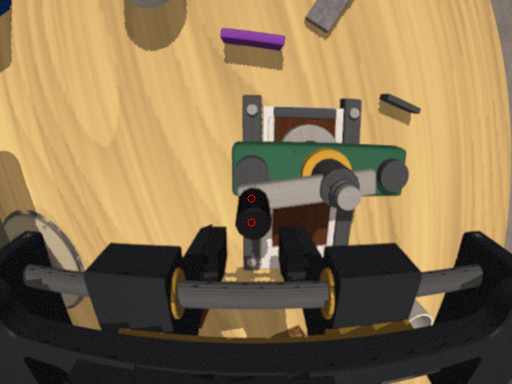

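The wrist picture shows the knob (top centre about (253,222)) on the predicted point and midway between the fingers. I go down and grip.

>>> carry_out(
  commands=[
    [0,0,0,0],
    [0,0,0,0],
    [0,0,0.01,0],
    [0,0,0.02,0],
    [0,0,0.02,0],
    [0,0,0.01,0],
    [0,0,0.006,0],
    [0,0,0,0],
  ],
)

```text
clock: 9.18
tcp_pos: [492.3, 109.1, 223.7]
tool_rot: [0.787, 0.617, 0.0, -0.0]
wrist_force: [0.8, 0.2, 0.1]
opening: 52.0
grip_force: 0.0
```

>>> carry_out(
  commands=[
    [0,0,0,0],
    [0,0,0,0],
    [0,0,0,0],
    [0,0,0,0],
  ],
  gripper=-1,
  force=40,
)

```text
clock: 9.68
tcp_pos: [492.9, 108.9, 224.1]
tool_rot: [0.787, 0.617, 0.001, 0.001]
wrist_force: [3.5, -0.3, -0.1]
opening: 23.0
grip_force: 40.0
```

```bash
python3 - <<'E'
from h import *
st()
E
```

```text
t 9.68 press [ -8.2  68.3 224.1] xang 1.3297 F press [ 0.5 -3.5 -0.1] open 23.0 40.0
```

```bash
cat >> h.py <<'E'
import json,os
def plan(step,n,axis=(0,0),R=70):
    s=st(); p=press(s["tcp_pos"])[:2]; L=json.load(open("log.json")) if os.path.exists("log.json") else []
    F=s["wrist_force"]; v=np.load("press.npy"); c,sn=np.cos(v[2]),np.sin(v[2]); f=np.array([c*F[0]+sn*F[1],-sn*F[0]+c*F[1]])
    L.append([*p,*f]); json.dump(L,open("log.json","w")); A=np.array(L)
    if len(A)>=4:
        r=least_squares(lambda a:np.r_[np.hypot(A[:,0]-a[0],A[:,1]-a[1])-70,(a-0)/5],[0,0]); axis=r.x
        print("fit axis",np.round(axis,2),"resid",np.round(r.fun[:len(A)],1))
    phi=np.unwrap(np.arctan2(A[:,1]-axis[1],A[:,0]-axis[0])[:]) 
    ph=phi[-1]; t=np.array([np.sin(ph),-np.cos(ph)]); r_=np.array([np.cos(ph),np.sin(ph)])
    print("theta turned deg",round(np.degrees(phi[0]-ph),1),"tang pull",round(-f@t,2),"radial",round(f@r_,2))
    q=p; 
    for i in range(1,n+1):
        a=ph-np.radians(step*i); w=np.array(axis)+70*np.array([np.cos(a),np.sin(a)]); d=w-q; q=w; print([round(d[0]/1000,4),round(-d[1]/1000,4),0,0],end=", ")
    print()
E
python3 - <<'E'
from h import *
plan(8,6)
E
```

```text
t 9.68 press [ -8.2  68.3 224.1] xang 1.3297 F press [ 0.5 -3.5 -0.1] open 23.0 40.0
theta turned deg 0.0 tang pull -0.09 radial -3.56
[np.float64(0.0096), np.float64(-0.0017), 0, 0], [np.float64(0.0097), np.float64(0.0009), 0, 0], [np.float64(0.0095), np.float64(0.0022), 0, 0], [np.float64(0.0091), np.float64(0.0035), 0, 0], [np.float64(0.0085), np.float64(0.0048), 0, 0], [np.float64(0.0078), np.float64(0.0059), 0, 0],
```

>>> carry_out(
  commands=[
    [0.0096,-0.001,0,0],
    [0.0097,0.0008,0,0],
  ],
)

```text
clock: 9.93
tcp_pos: [497.2, 126.8, 224.1]
tool_rot: [0.787, 0.617, -0.0, 0.002]
wrist_force: [3.6, -9.1, -0.2]
opening: 22.5
grip_force: 40.0
```

```bash
sed -i 's/round(d\[0\]\/1000,4),round(-d\[1\]\/1000,4)/float(round(d[0]\/1000,4)),float(round(-d[1]\/1000,4))/' h.py; python3 - <<'E'
from h import *
plan(8,6)
E
```

```text
t 9.93 press [ 10.2  68.4 224.1] xang 1.3289 F press [-7.9 -5.7 -0.2] open 22.5 40.0
theta turned deg 15.3 tang pull 7.02 radial -6.81
[0.0097, 0.0013, 0, 0], [0.0091, 0.0034, 0, 0], [0.0086, 0.0047, 0, 0], [0.0079, 0.0058, 0, 0], [0.007, 0.0068, 0, 0], [0.0059, 0.0077, 0, 0],
```

>>> carry_out(
  commands=[
    [0.0097,0.002,0,0],
    [0.0091,0.0036,0,0],
    [0.0086,0.0048,0,0],
    [0.0079,0.0058,0,0],
  ],
)

```text
clock: 10.42
tcp_pos: [520.4, 157.5, 224.0]
tool_rot: [0.787, 0.617, -0.001, 0.0]
wrist_force: [-3.7, -8.0, 3.7]
opening: 22.7
grip_force: 40.0
```

```bash
python3 - <<'E'
from h import *
plan(10,8)
E
```

```text
t 10.43 press [ 45.5  53.1 224. ] xang 1.3293 F press [-8.6  1.7  3.7] open 22.7 40.0
theta turned deg 47.4 tang pull 7.63 radial -4.33
[0.0086, 0.0087, 0, 0], [0.0069, 0.0101, 0, 0], [0.005, 0.0111, 0, 0], [0.003, 0.0118, 0, 0], [0.0009, 0.0122, 0, 0], [-0.0012, 0.0121, 0, 0], [-0.0033, 0.0118, 0, 0], [-0.0053, 0.011, 0, 0],
```

>>> carry_out(
  commands=[
    [0.0086,0.0087,0,0],
    [0.0069,0.0101,0,0],
    [0.005,0.0111,0,0],
    [0.003,0.0118,0,0],
    [0.0009,0.0122,0,0],
  ],
)

```text
clock: 11.05
tcp_pos: [577.9, 169.8, 224.0]
tool_rot: [0.787, 0.617, -0.001, -0.001]
wrist_force: [-6.8, 1.5, 4.6]
opening: 22.9
grip_force: 40.0
```

```bash
python3 - <<'E'
from h import *
plan(10,8)
E
```

```text
t 11.05 press [7.12e+01 2.00e-01 2.24e+02] xang 1.3305 F press [-0.2  6.9  4.6] open 22.9 40.0
fit axis [ 1.16 -1.03] resid [-0.   0.  -0.   0.1]
theta turned deg 96.7 tang pull 6.93 radial -0.04
[-0.0009, 0.0122, 0, 0], [-0.003, 0.0118, 0, 0], [-0.005, 0.0111, 0, 0], [-0.0068, 0.0101, 0, 0], [-0.0085, 0.0088, 0, 0], [-0.0099, 0.0072, 0, 0], [-0.011, 0.0054, 0, 0], [-0.0117, 0.0034, 0, 0],
```

>>> carry_out(
  commands=[
    [-0.0009,0.0122,0,0],
    [-0.003,0.0118,0,0],
    [-0.005,0.0111,0,0],
    [-0.0068,0.0101,0,0],
    [-0.0085,0.0088,0,0],
    [-0.0099,0.0072,0,0],
    [-0.011,0.0054,0,0],
  ],
)

```text
clock: 11.92
tcp_pos: [632.1, 110.7, 224.0]
tool_rot: [0.787, 0.618, -0.0, -0.002]
wrist_force: [-6.2, 6.3, 5.2]
opening: 23.1
grip_force: 40.0
```

```bash
python3 - <<'E'
from h import *
plan(7,8)
E
```

```text
t 11.93 press [ 26.7 -66.5 224. ] xang 1.3312 F press [4.7 7.5 5.2] open 23.1 40.0
fit axis [ 1.23 -1.11] resid [ 0.   0.1 -0.  -0.   0.2]
theta turned deg 166.5 tang pull 7.1 radial -5.28
[-0.0082, 0.0024, 0, 0], [-0.0084, 0.0016, 0, 0], [-0.0085, 0.0006, 0, 0], [-0.0085, -0.0005, 0, 0], [-0.0084, -0.0015, 0, 0], [-0.0082, -0.0025, 0, 0], [-0.0078, -0.0035, 0, 0], [-0.0073, -0.0044, 0, 0],
```

>>> carry_out(
  commands=[
    [-0.0082,0.0022,0,0],
    [-0.0084,0.0015,0,0],
  ],
)

```text
clock: 12.18
tcp_pos: [632.2, 93.8, 224.0]
tool_rot: [0.787, 0.618, 0.001, -0.001]
wrist_force: [-0.5, 6.3, 3.3]
opening: 23.0
grip_force: 40.0
```

```bash
python3 -c "from h import *; plan(7,0)"
```

```text
t 12.18 press [ 10.3 -70.6 224. ] xang 1.3311 F press [6.  2.  3.3] open 23.0 40.0
fit axis [ 1.23 -1.13] resid [ 0.1  0.1  0.  -0.   0.2  0.1]
theta turned deg 180.3 tang pull 6.24 radial -1.17
```

>>> carry_out(
  commands=[
    [-0.0085,0.0006,0,0],
    [-0.0085,-0.0005,0,0],
  ],
)

```text
clock: 12.42
tcp_pos: [628.4, 77.3, 224.1]
tool_rot: [0.787, 0.618, 0.001, -0.001]
wrist_force: [-0.6, 7.4, 2.1]
opening: 22.8
grip_force: 40.0
```

```bash
python3 -c "from h import *; plan(7,0)"
```

```text
t 12.43 press [ -6.6 -70.8 224.1] xang 1.3312 F press [7.1 2.3 2.1] open 22.8 40.0
fit axis [ 1.23 -1.15] resid [ 0.1  0.1  0.  -0.   0.1  0.   0.1]
theta turned deg 194.1 tang pull 6.75 radial -3.11
```

>>> carry_out(
  commands=[
    [-0.0084,-0.0015,0,0],
    [-0.0082,-0.0025,0,0],
  ],
)

```text
clock: 12.68
tcp_pos: [620.9, 62.6, 224.1]
tool_rot: [0.787, 0.618, 0.002, -0.001]
wrist_force: [2.0, 9.7, 1.8]
opening: 23.0
grip_force: 40.0
```

```bash
python3 -c "from h import *; plan(7,0)"
```

```text
t 12.68 press [-22.8 -67.  224.1] xang 1.3313 F press [9.9 0.3 1.8] open 23.0 40.0
fit axis [ 1.21 -1.16] resid [0.1 0.1 0.  0.  0.1 0.  0.1 0.1]
theta turned deg 207.8 tang pull 9.19 radial -3.72
```

>>> carry_out(
  commands=[
    [-0.0078,-0.0035,0,0],
    [-0.0073,-0.0044,0,0],
  ],
)

```text
clock: 12.92
tcp_pos: [609.9, 49.8, 224.1]
tool_rot: [0.787, 0.618, 0.002, -0.001]
wrist_force: [4.7, 9.5, 0.5]
opening: 22.7
grip_force: 40.0
```

```bash
python3 -c "from h import *; plan(7,8)"
```

```text
t 12.93 press [-37.8 -59.4 224.1] xang 1.3313 F press [10.4 -2.3  0.5] open 22.7 40.0
fit axis [ 1.19 -1.17] resid [0.1 0.2 0.1 0.  0.1 0.  0.1 0.1 0.1]
theta turned deg 221.5 tang pull 9.88 radial -3.89
[-0.0068, -0.0052, 0, 0], [-0.0061, -0.006, 0, 0], [-0.0053, -0.0067, 0, 0], [-0.0045, -0.0073, 0, 0], [-0.0036, -0.0078, 0, 0], [-0.0026, -0.0081, 0, 0], [-0.0016, -0.0084, 0, 0], [-0.0006, -0.0085, 0, 0],
```

The pull stepped from about 6.8 to 9.2 N between 194° and 208°, so first touch is at about 201° and the target is about 381°. I continue and check that the higher force holds.

>>> carry_out(
  commands=[
    [-0.0068,-0.0052,0,0],
    [-0.0061,-0.006,0,0],
    [-0.0053,-0.0067,0,0],
    [-0.0045,-0.0073,0,0],
  ],
)

```text
clock: 13.42
tcp_pos: [580.6, 33.6, 224.1]
tool_rot: [0.787, 0.617, 0.003, -0.0]
wrist_force: [7.9, 8.9, -0.5]
opening: 22.6
grip_force: 40.0
```

```bash
python3 -c "from h import *; plan(7,0)"
```

```text
t 13.43 press [-60.5 -34.8 224.1] xang 1.3309 F press [10.6 -5.6 -0.5] open 22.6 40.0
fit axis [ 1.11 -1.17] resid [0.1 0.2 0.1 0.1 0.2 0.  0.1 0.  0.  0.2]
theta turned deg 249.0 tang pull 9.93 radial -6.61
```

>>> carry_out(
  commands=[
    [-0.0036,-0.0078,0,0],
    [-0.0026,-0.0081,0,0],
    [-0.0016,-0.0084,0,0],
    [-0.0006,-0.0085,0,0],
  ],
)

```text
clock: 13.92
tcp_pos: [547.5, 32.9, 224.1]
tool_rot: [0.787, 0.617, 0.003, 0.001]
wrist_force: [12.9, 7.2, -3.4]
opening: 22.9
grip_force: 40.0
```

```bash
python3 -c "from h import *; plan(8,9)"
```

```text
t 13.93 press [-69.1  -2.8 224.1] xang 1.3304 F press [ 10.1 -10.8  -3.4] open 22.9 40.0
fit axis [ 1.05 -1.16] resid [0.1 0.2 0.1 0.2 0.2 0.1 0.1 0.  0.  0.1 0.2]
theta turned deg 276.2 tang pull 11.07 radial -9.83
[0.0006, -0.0098, 0, 0], [0.0018, -0.0096, 0, 0], [0.0031, -0.0093, 0, 0], [0.0044, -0.0087, 0, 0], [0.0056, -0.008, 0, 0], [0.0066, -0.0072, 0, 0], [0.0076, -0.0062, 0, 0], [0.0083, -0.0051, 0, 0], [0.009, -0.0039, 0, 0],
```

>>> carry_out(
  commands=[
    [0.001,-0.0098,0,0],
    [0.002,-0.0096,0,0],
    [0.0033,-0.0093,0,0],
    [0.0044,-0.0087,0,0],
    [0.0056,-0.008,0,0],
    [0.0066,-0.0072,0,0],
    [0.0076,-0.0062,0,0],
    [0.0083,-0.0051,0,0],
    [0.009,-0.0039,0,0],
  ],
)

```text
clock: 15.05
tcp_pos: [493.0, 92.6, 224.1]
tool_rot: [0.787, 0.617, 0.0, 0.003]
wrist_force: [10.5, -11.1, -3.4]
opening: 23.1
grip_force: 40.0
```

```bash
python3 -c "from h import *; plan(8,6)"
```

```text
t 15.05 press [-24.   64.3 224.1] xang 1.3287 F press [ -8.3 -12.9  -3.4] open 23.1 40.0
fit axis [ 1.04 -1.15] resid [0.1 0.1 0.1 0.2 0.2 0.1 0.1 0.  0.  0.1 0.2 0.1]
theta turned deg 346.6 tang pull 12.37 radial -9.03
[0.0094, -0.0028, 0, 0], [0.0096, -0.0015, 0, 0], [0.0098, -0.0002, 0, 0], [0.0097, 0.0012, 0, 0], [0.0094, 0.0025, 0, 0], [0.009, 0.0038, 0, 0],
```

>>> carry_out(
  commands=[
    [0.0094,-0.0024,0,0],
    [0.0096,-0.0013,0,0],
    [0.0098,0,0,0],
    [0.0097,0.0012,0,0],
    [0,0,0,0],
  ],
)

```text
clock: 15.68
tcp_pos: [498.9, 130.9, 224.0]
tool_rot: [0.787, 0.617, -0.0, 0.002]
wrist_force: [4.1, -7.7, -0.0]
opening: 23.1
grip_force: 40.0
```

```bash
python3 -c "from h import *; plan(1,6)"
```

```text
t 15.68 press [ 14.6  67.7 224. ] xang 1.3293 F press [-6.5 -5.9 -0. ] open 23.1 40.0
fit axis [ 1.04 -1.13] resid [0.  0.1 0.1 0.2 0.2 0.1 0.1 0.1 0.  0.1 0.2 0.1 0.2]
theta turned deg 378.7 tang pull 5.28 radial -7.01
[0.0012, 0.0004, 0, 0], [0.0012, 0.0003, 0, 0], [0.0012, 0.0003, 0, 0], [0.0012, 0.0003, 0, 0], [0.0012, 0.0003, 0, 0], [0.0012, 0.0003, 0, 0],
```

The crank stands at 378.7°, which is about 178° past first touch. That's enough, so I release and rise clear.

>>> carry_out(
  commands=[
    [0,0,0,0],
    [0,0,0,0],
    [0,0,0,0],
    [0,0,0,0],
    [0,0,0,0],
  ],
  gripper=0.18,
)

```text
clock: 16.3
tcp_pos: [498.0, 132.2, 223.7]
tool_rot: [0.787, 0.617, -0.0, -0.0]
wrist_force: [-0.4, 0.3, -0.8]
opening: 52.2
grip_force: 0.0
```

>>> carry_out(
  commands=[
    [0,0,-0.01,0],
    [0,0,-0.02,0],
    [0,0,-0.03,0],
    [0,0,-0.04,0],
    [-0.05,0,0,0],
    [-0.05,0,0,0],
    [-0.06,0,0,0],
    [-0.06,0,0,0],
    [-0.06,0,0,0],
    [0,0,0,0],
  ],
)

```text
clock: 17.55
tcp_pos: [430.4, -143.0, 324.2]
tool_rot: [0.789, 0.615, -0.0, 0.0]
wrist_force: [0.0, 0.7, -0.4]
opening: 52.0
grip_force: 0.0
```

```bash
python3 - <<'E'
from h import *
st(); a=snapshot("scene")[90:300,150:330]; b=snapshot("top")[140:250,180:330]
cv2.imwrite("pics/e.png",np.hstack([cv2.resize(a,(385,450),interpolation=cv2.INTER_CUBIC),cv2.resize(b,(410,450),interpolation=cv2.INTER_CUBIC)]))
E
```

```text
t 17.55 press [-267.7   69.   324.2] xang 1.3239 F press [ 0.7  0.2 -0.4] open 52.0 0.0
```

View pics/e.png

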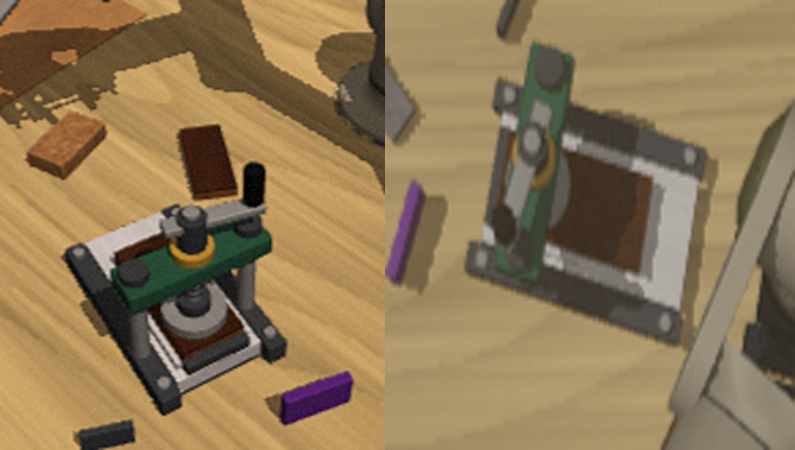

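The final pictures show the board up against the stop, the plate down on it, the crank left at its angle, the surrounding things unmoved and the arm clear.

```bash
python3 -c "
from rig import ctrl
print(ctrl.finish_job())"
```

```text
the job is handed in; nothing more can be done
None
```

Job handed in (no verdict came back): the board is home against the stop, and the crank was wound about half a turn past first touch (about 178°, give or take 7°) and released, with nothing around the press moved.

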